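Pack the stone mount and hold its hidden bolt head

TASK

The bolt of the stone mount has been slackened for packing: take the orange horseshoe packer out of the black parts crate, hang it astride the bolt shank between the bracket and the stay, right down on the shank, and let go of it. Then reach down into the narrow gap behind the bracket, between it and the stone, grip the hidden bolt head across two flats and finish still gripping it firmly and without letting it turn, so that a colleague can tighten the nut. Leave the blue packer standing in the crate, and do not disturb the spanner, the brush or the loose stone fragment on the bench.

Things in the scene. Friction and masses are not known exactly. Their poses are not given: they have to be found in the camera images.
- mount: Stone mount, fixed to the bench: base plate 280 x 240 x 10 mm, upright steel bracket plate, stay, bolt, and a carved stone standing behind. Origin on the bench below the bracket plate's middle; z up, x from the robot's side towards the stone, yaw within 0.3 of world x. Bracket plate: x -4..4, y -100..100, top z 121. Bolt axis: along x at y 0, z 95, shank 20 mm thick. Washer and nut reach to x -79.
- seat (a point): Point on the bolt's axis midway between bracket and stay, in the clear space of 36 mm where the packer goes; mount frame (-22, 0, 95) mm, axes as the mount. The stay's head, a bar 40 mm wide, 6 thick, is upright at mount x -46..-40, z 67..117, then slopes away down to the base. A packer fully home sits with its slot's top on the shank: its origin 60 mm below this point, up to 6 mm off it along x.
- gap (a point): Middle of the mouth of the gap behind the bracket, level with the bracket's top; mount frame (30, 0, 121) mm. Gap 52 mm wide: mount x 4 (bracket) to 56 (stone). The stone spans y -130..130, 60 mm thick, top at z 125 or less. From the bracket: washer 37 mm across at x 4..7, spring washer 28 mm across to x 12, bolt head x 12..24.5. Two stand-off bars cross the gap at y -85 and 85, z 29..61.
- bolt_head (a point): Hexagonal bolt head, brass-coloured, in the gap behind the bracket: 30 mm across flats, 12.5 mm thick. Origin: its centre; x is the bolt's axis (the mount's +x). At joint bolt 0 two flats are upright and face the mount's +y and -y. It is fixed along its axis and turns freely, against slight friction (0.02 N m), with shank and nut. Fingers closing on two facing flats turn it square to themselves.
- bolt (a joint): Turn of bolt, head and nut about the mount's +x axis, rad; 0: two flats face the mount's +y and -y. It starts between -0.25 and 0.25.
- packer_orange: Orange nylon horseshoe packer, about 0.13 kg, standing on its two legs in the crate, open end down: 25 mm thick (x), 60 mm wide (y), 105 mm high (z). Slot 25 mm wide, flared to 38 at its mouth, 70 mm deep from the underside, square-topped; solid crown from z 70 to 105, to be gripped across the 60 mm width. Origin: middle of the underside of the legs; z up. Hung up, it may lean by 0.15 rad.
- packer_blue: Blue nylon horseshoe packer of the same shape and size, standing in the crate, to be left there. Origin and axes as for the orange one.
- crate: Shallow black crate, 200 (x) x 260 (y) x 40 mm high, walls and floor 5 mm, fixed. Origin: centre of its underside. Studs, a nut and a pipe coupling, no higher than 40 mm over the bench, also lie in it.
- spanner: Steel spanner 180 mm long lying on the far side of the bench. Not to be disturbed.
- fragment: Loose stone fragment 75 x 110 x 40 mm, on the far side of the bench. Not to be disturbed.
- brush: Wooden scrubbing brush 55 x 170 x 45 mm on the far side of the bench. Not to be disturbed.
Not all that is in view belongs to the job. What is shaped like the packer_orange but turquoise is not meant. What is meant by the packer_blue is not grey, and is the smaller of those in its own colour.

How it is judged:
By the outcome, as a careful person would: the job done as asked, in the order asked, and still so for the second after the job is handed in, while the arm keeps its last pose, push and grip.
It also fails if it takes over 48 s, if anything falls off the work surface, if the arm or the gripper's body presses on something with over 40 N, if the wrist force passes 120 N, or if a joint passes its speed limit or range.

ROBOT

A 7-joint arm with a two-finger parallel gripper is mounted at the origin on the work surface. World frame = base frame: x ahead of the robot, y to its left, z up, the work surface at z = 0. Lengths are in mm, angles in rad, forces in N, time in s.
With the tool pointing down it reaches from about 425 to 1025 mm from the base axis. Payload 9.4 kg.
Tool frame: the origin (TCP) lies on the centre line of the jaws, within the pads' length; the fingertips stand 8 mm ahead of it and the grasp point (between the pads) lies 11 mm behind it (nose_length is the distance from the TCP to the fingertips, in mm); z points along the fingers, y is the line along which they close (so a half turn about z gives the same grasp; the last joint's range is limited). The gripper opens to 85 mm and grips with 20 to 120 N. Pads are 22 mm wide; open, the fingers measure 114 mm over their backs; the gripper's body (76 mm by 85 mm) begins 54 mm behind the grasp point. The pads swing forward as they close: fully open they stand 13 mm farther back than shut.
Start: joints at [-1.27, 0.599, -0.003, 1.599, 0.002, 0.943, -0.08], TCP at [267.439, 673.87, 239.275] pointing down, gripper open.
Joint ranges: [-2.57, 2.57], [-0.35, 1.97], [-1.29, 1.29], [0.11, 2.56], [-1.05, 4.19], [0.11, 1.86], [-2.63, 2.63]. Speed limits (rad/s): [2.22, 2.22, 3.01, 3.01, 3.14, 3.14, 3.14].

INTERFACE

Orientations are given as a rotation vector (axis times angle).
In Python, from plant import * gives the robot as it stands. The module is installed in compiled form; this text tells all that it offers.
- The arm moves only by the tool jog_arm, never from a script. Its argument "commands" is a list of rows, each a list of 7 numbers: the finger opening in m, from 0 to 0.0854, then the shift along the world's x, y, z in m, then the turn, a rotation vector about the world's x, y, z in rad. In form: [[claw, x, y, z, wx, wy, wz], ...]. A call has exactly 5 rows; each row is the pose to reach, as a shift and turn from the pose commanded when the call began; what a row does not reach only later rows make up. A row lasts 1/8 s, in which the tool goes at most 62.5 mm and 10.7 degrees, less where a joint would pass 70% of its speed; a pose out of reach is approached as far as the arm can. A call with a gripper value outside its range is refused whole. The fingers move at their own pace and stop on an object; "grip_force" is the grip in N (left out, the last holds). Time passes only in rows, so rows that repeat a pose let the fingers close, or fill a call up. It gives the time, the measured TCP pose, the force, the opening and the grip force at its end, in the units of the state.
- observe(): the state, without advancing time (a new reading comes with each control period).
- snapshot(name): name is "side" or "top" or "wrist"; returns the picture (480x640x3 uint8, red, green, blue); there is no depth.
- calibration(name): a dict with "mtx" (3x3 intrinsics, pixels), "eye" and "orientation" of the camera in the world. Camera axes: x right, y down, z forward; pixel columns grow to the right and rows downward; lengths in mm; the calibration is good to about 2 mm. A picture is of the moment at which its call begins: read the wrist's pose just before it. calibration takes no time and is no camera call; for the wrist camera it gives the pose at the moment of the call.
- job_done(): hands the job in; it is judged then, once.
The state is a dict: "t": time; "joint_pos": joint angles; "qd": joint speeds; "tau": joint torques, N m; "eef_pos": TCP position; "ee_rot": TCP orientation; "wrist_force": force on the tool from outside, world axes, zero at the start; "moment": the same for the moment, N m; "finger_gap": opening from 0.0 (shut) to 1.0 (fully open); "gripper_force": force on a finger pad.
Only numpy, scipy, OpenCV 4.12 (cv2) and the standard library are available. Lean on these libraries where they do the work, as an engineer would, in place of code of your own. Each camera call takes 0.05 s, during which the arm holds its last target. There are 200 camera calls.

## Working session

There is one attempt and no reset: what is moved stays moved. The work goes in short steps, Python scripts to look and compute and a tool call to move; the robot and the scene stay as the last step left them, time stands still between calls to the robot, and variables do not carry over. Pictures are saved under pics/ and viewed, at most 10 in all, crops included, and the job is handed in when it is done.

Besides the shell and the picture viewer there is one more tool, called after "Request:" as name(argument=value, ...) on one line, values as JSON. jog_arm: Moves the arm, as the interface text tells. Its arguments: {"type":"object","properties":{"commands":{"type":"array"},"grip_force":{"type":"number"}},"required":["commands"]}

```bash
mkdir -p pics; cat > h.py <<'E'
from plant import *
import numpy as np, cv2
from scipy.spatial.transform import Rotation as R
def save(img,n): cv2.imwrite(f'pics/{n}.png',cv2.cvtColor(img,cv2.COLOR_RGB2BGR))
def rot(c):
    o=np.array(c['orientation'],float)
    return o if o.shape==(3,3) else R.from_rotvec(o).as_matrix()
def ray(c,uv):
    d=rot(c)@np.linalg.inv(np.array(c['mtx']))@np.array([uv[0],uv[1],1.]); return np.array(c['eye'],float),d/np.linalg.norm(d)
def onplane(c,uv,z):
    e,d=ray(c,uv); return e+d*(z-e[2])/d[2]
def proj(c,P):
    p=np.array(c['mtx'])@rot(c).T@(np.array(P,float)-np.array(c['eye'])); return p[:2]/p[2]
def tri(c1,u1,c2,u2):
    e1,d1=ray(c1,u1); e2,d2=ray(c2,u2)
    s=np.linalg.lstsq(np.c_[d1,-d2],e2-e1,rcond=None)[0]
    a=e1+s[0]*d1;b=e2+s[1]*d2; return (a+b)/2,np.linalg.norm(a-b)
E
python3 - <<'E'
from h import *
print(observe())
for n in ('side','top'):
    im=snapshot(n); save(im,n+'0'); c=calibration(n); print(n,c)
    np.save(n+'0.npy',im)
E
```

```text
{'t': 0.0, 'joint_pos': array([-1.26969249,  0.60014705, -0.00250156,  1.60016071,  0.0017844 ,
        0.94290965, -0.07976537]), 'qd': array([-0.00191525,  0.001392  ,  0.00012202,  0.00212648, -0.00136798,
        0.00163381,  0.00012692]), 'tau': array([-1.74628069e-03, -7.76437783e+01,  1.56451620e+00, -2.58009928e+01,
        1.24057711e-02,  8.89886229e-03, -4.72642341e-05]), 'eef_pos': array([267.29712232, 673.40951976, 238.39070935]), 'ee_rot': array([-5.89825355e-01, -3.08557588e+00,  2.53849675e-03]), 'wrist_force': array([ 0.34197547, -0.75479426, -0.38489668]), 'moment': array([-0.04394151, -0.05635639, -0.0009771 ]), 'gripper_force': 0.0, 'finger_gap': 1.0017944124136826}
side {'mtx': array([[461.82258097,   0.        , 314.44960403],
       [  0.        , 461.82258097, 236.67727501],
       [  0.        ,   0.        ,   1.        ]]), 'eye': array([ -57.57995025, -570.30684345,  775.03249066]), 'orientation': array([-2.09309906,  0.92429112, -0.42306289])}
top {'mtx': array([[473.77953688,   0.        , 325.47896565],
       [  0.        , 473.77953688, 240.71559123],
       [  0.        ,   0.        ,   1.        ]]), 'eye': array([ 486.51273263,    5.37066958, 1053.49737874]), 'orientation': array([-2.15475976,  2.21742064, -0.06834568])}
```

View pics/side0.png

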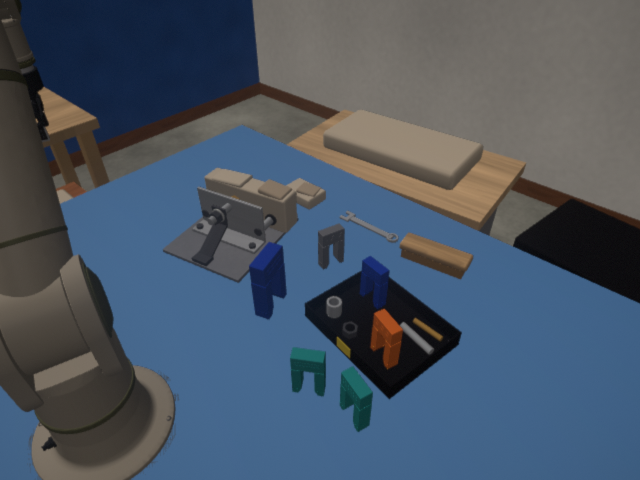

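View pics/top0.png

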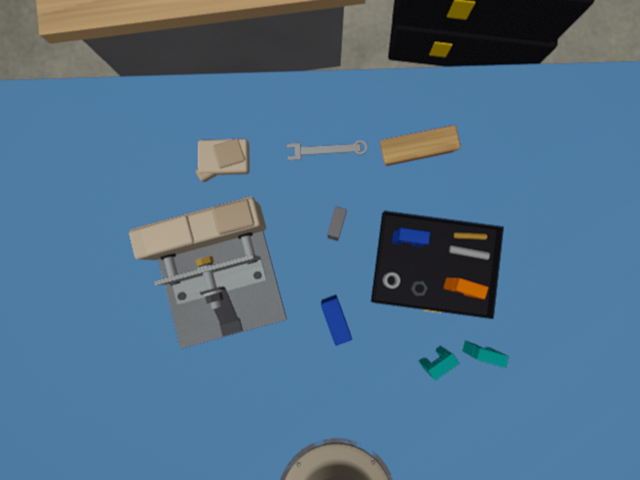

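The packer candidates:
- **Orange:** there is only one, in the crate (side 386,340; top 467,288).
- **Turquoise:** (side 309,370 and 355,398). Not meant.
- **Grey:** (side 331,245). Not meant.
- **Blue:** the one in the crate (side 374,283; top 411,237) is smaller than the one outside (top 336,320), so it is packer_blue and stays put.

I'll confirm this in one enlarged crop and measure at the same time.

```bash
python3 - <<'E'
from h import *
t=np.load('top0.npy'); s=np.load('side0.npy')
a=cv2.resize(t[200:300,380:500],None,fx=3.3,fy=3.3,interpolation=cv2.INTER_CUBIC)[:330,:396]
b=cv2.resize(s[255:375,320:440],None,fx=3.3,fy=3.3,interpolation=cv2.INTER_CUBIC)[:330,:396]
m=cv2.resize(t[190:350,120:300],None,fx=4.4,fy=4.4,interpolation=cv2.INTER_CUBIC)[100:]
ab=np.hstack([a[:,:390],b[:330,:390]])
save(ab,'crop_or'); 
m=cv2.resize(t[195:330,125:300],None,fx=4.4,fy=4.4,interpolation=cv2.INTER_CUBIC); save(m,'crop_mt'); print(ab.shape,m.shape)
h=cv2.cvtColor(t,cv2.COLOR_RGB2HSV)
for nm,lo,hi in (('or',(5,180,80),(14,255,255)),('bl',(112,150,60),(125,255,255))):
    mk=cv2.inRange(h,lo,hi); 
    for c in cv2.findContours(mk,0,2)[0]:
        if cv2.contourArea(c)>100: print(nm,cv2.minAreaRect(c),cv2.contourArea(c))
# brightness within orange
print(t[275:302:2,440:492:4,0])
E
```

```text
(330, 780, 3) (594, 770, 3)
or ((465.55712890625, 287.1695556640625), (43.67424011230469, 15.473159790039062), 16.927513122558594) 157.5
bl ((410.7890319824219, 236.88034057617188), (37.471397399902344, 17.204416275024414), 7.765166282653809) 528.5
[[ 28  26  25  25  25  25  29  28  27  27  26  26  29]
 [ 27  26  85  70  67  49  23  28  27  27  28  28  28]
 [ 27  28 146 145 143 183 112  27  25  28  27  29  26]
 [ 28  54 145 143 143 194 194 170  80  20  26  28  28]
 [ 28  85 144 147 142 193 192 193 188 133  40  24  28]
 [ 26 120 145 149 148 193 192 192 192 193 178  96  22]
 [ 28 132 148 156 158 193 192 192 192 191 192 191  97]
 [ 28  72 120 151 171 195 192 192 192 192 191 192  78]
 [ 28  25  32  75  94 164 193 194 193 193 192 193  30]
 [ 27  29  26  27  27  45 161 182 195 193 193 195  20]
 [ 28  28  28  28  27  25  79 132 163 191 195 196  23]
 [ 28  30  26  30  28  29  23  35  73 114 175 188  23]
 [ 30  30  30  29  29  27  28  27  26  26  50  83  22]
 [ 29  30  29  28  28  27  29  28  26  29  27  25  19]]
```

View pics/crop_or.png

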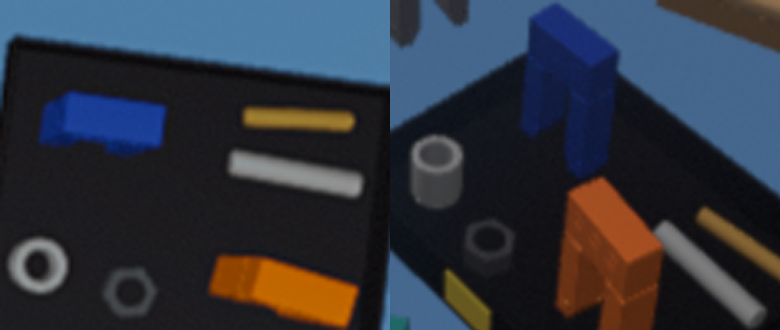

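View pics/crop_mt.png

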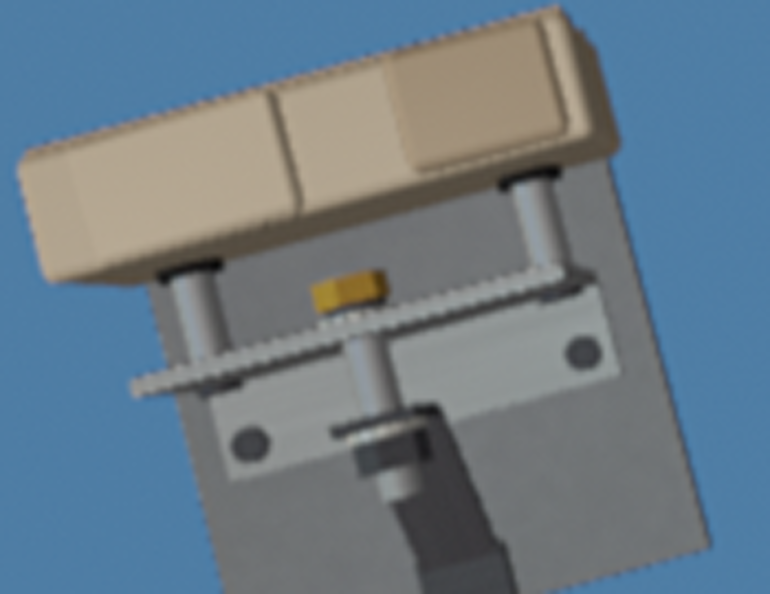

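The crops show the orange packer and the smaller blue one, both in the crate (left panel: top view; orange top face around top px 470,289). They also show the bracket strip from about top px (156,283) to (254,257), with the brass head at (204,261) and the shank at (209,280). Next I'll measure the poses.

```bash
cat > meas.py <<'E'
from h import *
t=np.load('top0.npy'); s=np.load('side0.npy'); ct=calibration('top'); cs=calibration('side')
def quad(mask,off=(0,0)):
    c=max(cv2.findContours(mask,0,2)[0],key=cv2.contourArea); return cv2.minAreaRect(c)
m=((t[:,:,0]>172)&(t[:,:,2]<60)&(t[:,:,1]<150)).astype(np.uint8); m[:, :440]=0;m[:,495:]=0;m[:270]=0;m[310:]=0
r=quad(m); P=np.array([onplane(ct,q,110) for q in cv2.boxPoints(r)]); print('orange',P.round(1).tolist(),P.mean(0), [np.linalg.norm(P[i]-P[i-1]) for i in range(4)])
for i in (0,1): d=P[i+1]-P[i]; print('edge',np.arctan2(d[1],d[0]))
f=lambda x,y:(125+x/4.4-.4,195+y/4.4-.4)
# bracket top centre line, at z121
a=onplane(ct,f(133,386),121); b=onplane(ct,f(565,270),121); d=b-a
print('bracket',a,b,np.linalg.norm(d),'mid',(a+b)/2,'yaw',np.arctan2(d[1],d[0])+np.pi/2)
yaw=np.arctan2(d[1],d[0])+np.pi/2
ax=[onplane(ct,f(*q),95) for q in ((367,345),(379,410))]; print('shank',ax)
# base plate corners z10
for q in ((710,545),(612,160)): print('base',onplane(ct,f(*q),10))
print('side eye etc', proj(cs,a),proj(cs,b))
E
python3 meas.py; python3 - <<'E'
from h import *
s=np.load('side0.npy')
save(cv2.resize(s[150:280,150:330],None,fx=4.4,fy=4.4,interpolation=cv2.INTER_CUBIC),'crop_ms')
E
```

```text
orange [[443.3, -247.0, 110.0], [466.2, -255.0, 110.0], [447.9, -310.3, 110.0], [425.0, -302.2, 110.0]] [ 445.58698325 -278.6097287   110.        ] [np.float64(58.13616254872461), np.float64(24.329735410608688), np.float64(58.227933576887445), np.float64(24.296730953659946)]
edge -0.3373820030406603
edge -1.8917369477334642
bracket [475.8174023  345.00243353 121.        ] [522.06559014 151.15198521 121.        ] 199.29097116855937 mid [498.94149622 248.07720937 121.        ] yaw 0.2341987032303252
shank [array([491.2255012, 246.801198 ,  95.       ]), array([461.34809595, 241.66102121,  95.        ])]
base [387.71422254  99.01919304  10.        ]
base [580.90444743 143.85538043  10.        ]
side eye etc [198.29056335 187.61588945] [261.73182428 208.77104164]
```

View pics/crop_ms.png

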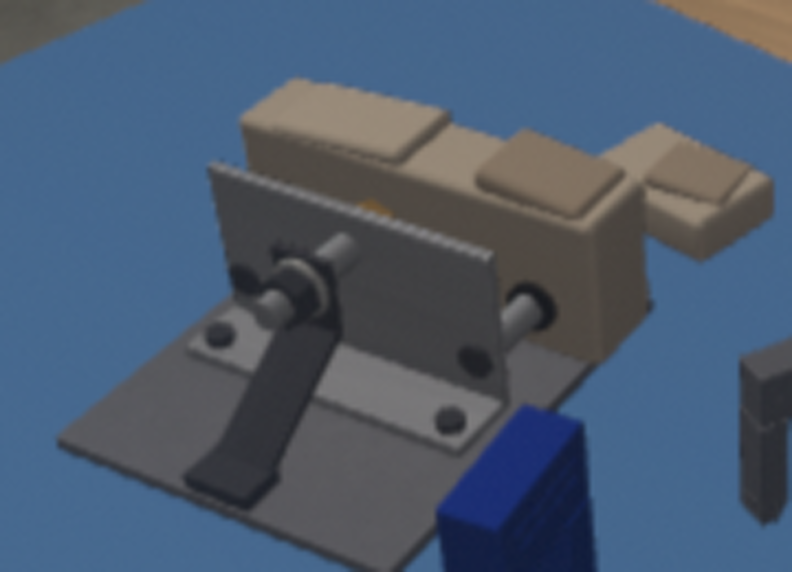

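Request:
jog_arm(commands=[[0.0854,0.04,-0.048,0.004,0,0,0.01],[0.0854,0.08,-0.096,0.008,0,0,0.02],[0.0854,0.12,-0.144,0.012,0,0,0.03],[0.0854,0.16,-0.192,0.016,0,0,0.04],[0.0854,0.2,-0.24,0.02,0,0,0.054]], grip_force=60)

```text
t: 0.72
eef_pos: [468.1, 432.5, 259.2]
ee_rot: [-0.506, -3.101, 0.001]
wrist_force: [0.8, 0.7, -0.6]
finger_gap: 1.003
gripper_force: 0.0
```

Request:
jog_arm(commands=[[0.0854,0.004,-0.06,0,0,0,0],[0.0854,0.008,-0.12,0,0,0,0],[0.0854,0.012,-0.18,0,0,0,0],[0.0854,0.016,-0.24,0,0,0,0],[0.0854,0.02,-0.3,0,0,0,0]])

```text
t: 1.35
eef_pos: [486.9, 132.3, 259.2]
ee_rot: [0.506, 3.1, -0.0]
wrist_force: [0.9, -0.1, -0.4]
finger_gap: 1.002
gripper_force: 0.0
```

Request:
jog_arm(commands=[[0.0854,0,-0.06,0,0,0,0],[0.0854,-0.002,-0.12,0,0,0,0],[0.0854,-0.004,-0.18,0,0,0,0],[0.0854,-0.006,-0.24,0,0,0,0],[0.0854,-0.01,-0.3,0,0,0,0]])

```text
t: 1.98
eef_pos: [476.8, -167.6, 259.2]
ee_rot: [0.506, 3.1, 0.0]
wrist_force: [0.4, -0.3, 0.0]
finger_gap: 0.998
gripper_force: 0.0
```

Request:
jog_arm(commands=[[0.0854,-0.015,-0.055,0,0,0,0],[0.0854,-0.031,-0.111,0,0,0,0],[0.0854,-0.031,-0.111,0,0,0,0],[0.0854,-0.031,-0.111,0,0,0,0],[0.0854,-0.031,-0.111,0,0,0,0]])

```text
t: 2.6
eef_pos: [446.6, -275.3, 259.1]
ee_rot: [-0.503, -3.101, -0.001]
wrist_force: [-0.4, 0.3, -0.1]
finger_gap: 1.001
gripper_force: 0.0
```

```bash
cat > orw.py <<'E'
from h import *
o=observe(); c=calibration('wrist'); w=snapshot('wrist'); save(w,'w1'); np.save('w1.npy',w)
print(o['eef_pos'],o['ee_rot'],o['joint_pos'].round(2),c['eye'],proj(c,(445.6,-278.6,110)))
h=cv2.cvtColor(w,cv2.COLOR_RGB2HSV); m=cv2.inRange(h,(5,180,60),(16,255,255))
ct=max(cv2.findContours(m,0,2)[0],key=cv2.contourArea)
print(cv2.boundingRect(ct)); v=h[:,:,2][m>0]; print(np.percentile(v,[5,25,50,75,95]))
E
python3 orw.py
```

```text
[ 446.62669027 -275.26323908  259.13888748] [-5.02738583e-01 -3.10095907e+00 -8.55543386e-04] [ 0.35  0.34  0.12  2.04 -0.06  0.77  1.76] [ 372.96662882 -250.33159707  392.78541293] [311.03256992 224.7400019 ]
(294, 189, 56, 41)
[226. 239. 242. 246. 247.]
```

View pics/w1.png

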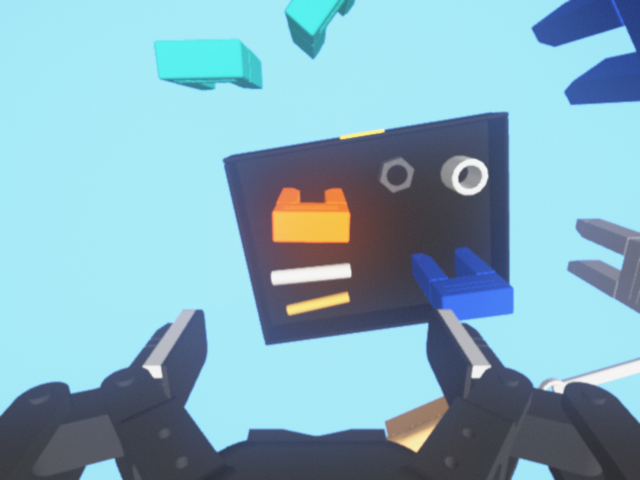

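The wrist view shows the orange top face spanning px 272–350 × 204–242. Its centre (311,223) matches the prediction (311,225), and the face is square to the jaws. Next: descend and grip.

Request:
jog_arm(commands=[[0.0854,-0.001,-0.0033,-0.05,0,0,0],[0.0854,-0.001,-0.0033,-0.1,0,0,0],[0.0854,-0.001,-0.0033,-0.145,0,0,0],[0.0854,-0.001,-0.0033,-0.177,0,0,0],[0.0854,-0.001,-0.0033,-0.177,0,0,0]])

```text
t: 3.28
eef_pos: [444.5, -278.4, 80.5]
ee_rot: [-0.503, -3.097, -0.003]
wrist_force: [0.4, 0.7, -0.3]
finger_gap: 1.004
gripper_force: 0.0
```

Request:
jog_arm(commands=[[0.05,0,0,0,0,0,0],[0.05,0,0,0,0,0,0],[0.05,0,0,0,0,0,0],[0.05,0,0,0,0,0,0],[0.05,0,0,0,0,0,0]], grip_force=60)

```text
t: 3.9
eef_pos: [446.1, -280.1, 83.9]
ee_rot: [0.505, 3.098, -0.001]
wrist_force: [0.2, 1.0, 8.4]
finger_gap: 0.693
gripper_force: 65.6
```

Request:
jog_arm(commands=[[0.05,0,0,0.02,0,0,0],[0.05,0,0,0.06,0,0,0],[0.05,0,0,0.115,0,0,0],[0.05,0.003,0.02,0.16,0,0,0.03],[0.05,0.007,0.07,0.16,0,0,0.1]])

```text
t: 4.53
eef_pos: [453.6, -211.8, 246.5]
ee_rot: [0.354, 3.113, -0.004]
wrist_force: [1.2, 1.6, -2.8]
finger_gap: 0.691
gripper_force: 65.4
```

Request:
jog_arm(commands=[[0.05,0.01,0.055,0,0,0,0.1],[0.05,0.015,0.11,0,0,0,0.2],[0.05,0.018,0.165,0,0,0,0.3],[0.05,0.02,0.22,0,0,0,0.4],[0.05,0.022,0.275,0,0,0,0.455]])

```text
t: 5.15
eef_pos: [473.9, 66.6, 243.2]
ee_rot: [-0.366, 3.119, -0.0]
wrist_force: [0.9, 0.1, -1.4]
finger_gap: 0.698
gripper_force: 65.2
```

Request:
jog_arm(commands=[[0.05,0.0,0.055,0,0,0,0],[0.05,0.0,0.11,0,0,0,0],[0.05,0.0025,0.15,0,0,0,0],[0.05,0.0025,0.177,0,0,0,0],[0.05,0.0025,0.177,0,0,0,0]])

```text
t: 5.78
eef_pos: [476.1, 244.3, 242.9]
ee_rot: [-0.368, 3.119, 0.002]
wrist_force: [-0.2, -0.3, -1.5]
finger_gap: 0.698
gripper_force: 65.2
```

```bash
python3 - <<'E'
from h import *
o=observe(); c=calibration('wrist'); w=snapshot('wrist'); save(w,'w2'); np.save('w2.npy',w)
print(o['eef_pos'],o['ee_rot'],o['wrist_force'],c['eye'],c['orientation'],c['mtx'])
R0=np.array([[np.cos(.232),-np.sin(.232),0],[np.sin(.232),np.cos(.232),0],[0,0,1]]); M=np.array([498.9,248.1,0])
for p in ((0,-100,121),(0,100,121),(-4,0,95),(-40,0,105),(18,0,110),(-43,-20,117),(-43,20,117)): print(p,proj(c,M+R0@np.array(p)).round(1))
s=snapshot('side'); np.save('side2.npy',s); t=snapshot('top'); np.save('top2.npy',t)
E
```

```text
[476.08018141 244.29311066 242.87752932] [-3.67849818e-01  3.11892189e+00  1.70051471e-03] [-0.24899589 -0.29839591 -1.53137998] [400.47711152 226.575592   376.43604412] [1.81417354 2.29944387 0.35969242] [[380.56481069   0.         316.34355033]
 [  0.         380.56481069 239.79055683]
 [  0.           0.           1.        ]]
(0, -100, 121) [174.3 264.6]
(0, 100, 121) [452.1 265.3]
(-4, 0, 95) [313.5 247.9]
(-40, 0, 105) [313.5 205.6]
(18, 0, 110) [313.4 281.6]
(-43, -20, 117) [284.6 205.1]
(-43, 20, 117) [342.1 205.3]
```

View pics/w2.png

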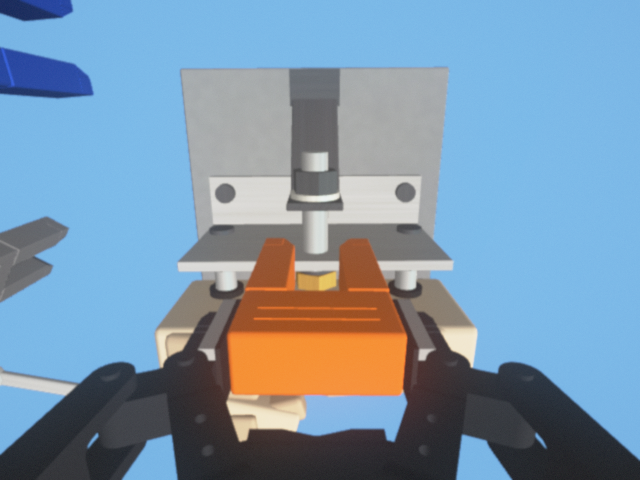

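The wrist view shows the slot mid at col ~317.5 over the shank at col ~315.5. The bracket top lies at rows 261–270, as predicted. I'll measure the offsets between packer and mount in this same view.

```bash
python3 - <<'E'
from h import *
w=np.load('w2.npy'); c=calibration('wrist')
R0=np.array([[np.cos(.232),-np.sin(.232),0],[np.sin(.232),np.cos(.232),0],[0,0,1]]); M=np.array([498.9,248.1,0])
loc=lambda uv,z:(R0.T@(onplane(c,uv,z)-M)).round(1)
h=cv2.cvtColor(w,cv2.COLOR_RGB2HSV); m=cv2.inRange(h,(3,180,60),(18,255,255))
for r in (242,246,250,254,340,350,360,370,380):
    x=np.where(m[r])[0]; g=np.where(np.diff(x)>3)[0]; print(r,x[0],x[-1],[(x[i],x[i+1]) for i in g])
ys=np.where(m[:,318])[0]; print('col318',ys[0],ys[-1]); 
print('col 270 orange',np.where(m[:,270])[0][[0,-1]],'col 365',np.where(m[:,365])[0][[0,-1]])
print('V col 260',w[325:345,260].tolist()[::2],w[300:400:4,318,1])
for r in (212,220,230,240):
    g=w[r,280:350].astype(int).sum(1); d=np.diff(g); print('shank',r,280+d.argmax(),280+d.argmin())
print('strip col 220',w[215:280:2,240,1], 'stay col',w[196:216,297,1])
for uv,z in (((179.5,266),121),((452,266),121),((315.5,252),95)): print(uv,loc(uv,z))
o=R0.T@(np.array([476.1,244.3,0])-M); print('tcp',o)
E
```

```text
Traceback (most recent call last):
IndexError: index 0 is out of bounds for axis 0 with size 0
```

```bash
cat > m2.py <<'E'
from h import *
w=np.load('w2.npy'); c=calibration('wrist')
R0=np.array([[np.cos(.232),-np.sin(.232),0],[np.sin(.232),np.cos(.232),0],[0,0,1]]); M=np.array([498.9,248.1,0])
loc=lambda uv,z:(R0.T@(onplane(c,uv,z)-M)).round(1)
W=w.astype(int); m=(W[:,:,0]-W[:,:,2]>110)&(W[:,:,0]>150)
m[:, :225]=0; m[:,410:]=0
for r in (242,246,250,254,340,360,380):
    x=np.where(m[r])[0]
    if len(x): print(r,x[0],x[-1],[(x[i],x[i+1]) for i in np.where(np.diff(x)>3)[0]])
for col in (270,275,318,355,362):
    y=np.where(m[:,col])[0]; print('col',col,y[[0,-1]])
print('G col 260',w[310:345:2,260,1])
for r in (212,220,230,240):
    d=np.diff(W[r,280:350].sum(1)); print('shank',r,280+d.argmax(),280+d.argmin())
print('strip',w[215:280:2,240,1],'stay',w[196:216,293,1])
for uv,z in (((179.5,266),121),((452,266),121),((315.5,252),95),((317,332),270.4),((317,392),270.4),((268,239.5),165.4),((364,239.5),165.4)): print(uv,loc(uv,z))
print('tcp',R0.T@(np.array([476.1,244.3,0])-M))
E
python3 m2.py
```

```text
242 282 283 []
250 292 294 []
254 291 294 []
340 228 406 []
360 229 405 []
380 230 403 []
col 270 [286 394]
col 275 [286 394]
col 318 [277 394]
col 355 [286 394]
col 362 [284 394]
G col 260 [ 83  81  79  83 117  89  81  80  81  82  83 102 125 136 140 144 143 145]
shank 212 307 301
shank 220 307 301
shank 230 308 327
shank 240 307 327
strip [212 215 215 216 206 127 115 116 117 118 117 116 116 120 116 117 115 113
 115 116 119 116 116 166 214 217 216 214 187 167 166 166 150] stay [150 148 143 117  90  79  82  95 107 110 108 108 108 111 139 185 209 212
 211 213]
(179.5, 266) [   0.  -100.1  121. ]
(452, 266) [  0.2  96.1 121. ]
(315.5, 252) [-1.3 -2.2 95. ]
(317, 332) [-36.7  -1.2 270.4]
(317, 392) [-13.9  -1.2 270.4]
(268, 239.5) [-34.  -29.6 165.4]
(364, 239.5) [-34.   26.2 165.4]
tcp [-23.06286636   1.54408403   0.        ]
```

Request:
jog_arm(commands=[[0.05,0.001,-0.0005,-0.015,0,0,0],[0.05,0.001,-0.0005,-0.03,0,0,0],[0.05,0.001,-0.0005,-0.038,0,0,0],[0.05,0.001,-0.0005,-0.038,0,0,0],[0.05,0.001,-0.0005,-0.038,0,0,0]])

```text
t: 6.55
eef_pos: [477.7, 241.6, 204.3]
ee_rot: [-0.362, 3.12, 0.0]
wrist_force: [0.4, 0.5, -2.0]
finger_gap: 0.694
gripper_force: 65.2
```

```bash
python3 - <<'E'
from h import *
c=calibration('wrist'); w=snapshot('wrist'); np.save('w3.npy',w); s=snapshot('side'); np.save('side3.npy',s)
print(observe()['eef_pos'],observe()['eef_pos'],c['eye'])
a=w[130:430,160:470]; b=cv2.resize(s[140:240,170:290],None,fx=4,fy=4,interpolation=cv2.INTER_CUBIC)
a=cv2.resize(a,(413,400)); save(np.hstack([a,b[:400,:380]]),'c3')
E
```

```text
[477.79371441 241.62962015 204.58462199] [477.79371441 241.62962015 204.58462199] [402.14615711 224.28014156 337.93674941]
```

View pics/c3.png

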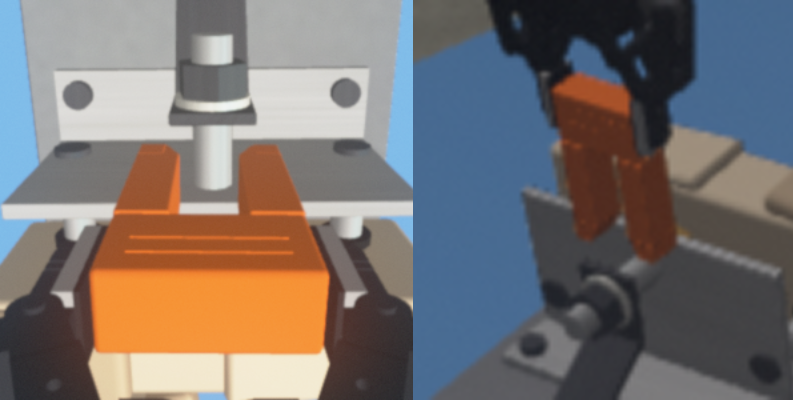

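The crop shows the slot mid at crop col 209 and the shank at col 213, so the packer needs about 2 mm towards +y. I'll check x using the leg tips (row 146) and the bracket top (row 211).

```bash
python3 - <<'E'
from h import *
c=calibration('wrist'); print(c['eye'],observe()['eef_pos'])
R0=np.array([[np.cos(.232),-np.sin(.232),0],[np.sin(.232),np.cos(.232),0],[0,0,1]]); M=np.array([498.9,248.1,0])
f=lambda x,y:(160+x*310/413,130+y*.75)
for n,uv,z in (('legs',f(150,147),127),('legsR',f(262,147),127),('brFront',f(213,205),121),('brBack',f(213,217),121),('stay top near edge',f(213,123),117),('stay back',f(213,112),117),('crown front',f(213,268),232),('crown back',f(213,352),232),('shank',f(213,180),95),('slotL',f(179,170),127),('slotR',f(240,170),127)):
    print(n,(R0.T@(onplane(c,uv,z)-M)).round(1))
E
```

```text
[402.14557617 224.30972521 338.17392653] [477.79371441 241.62962015 204.58462199]
legs [-31.9 -26.4 127. ]
legsR [-31.9  22.6 127. ]
brFront [ -1.6   1.3 121. ]
brBack [  4.6   1.3 121. ]
stay top near edge [-40.1   1.2 117. ]
stay back [-45.2   1.2 117. ]
crown front [-3.54e+01  2.00e-01  2.32e+02]
crown back [-1.13e+01  2.00e-01  2.32e+02]
shank [-3.8  1.5 95. ]
slotL [-21.2 -13.9 127. ]
slotR [-21.2  13.1 127. ]
```

Request:
jog_arm(commands=[[0.05,-0.0005,0.0018,0,0,0,0],[0.05,-0.0005,0.0018,-0.01,0,0,0],[0.05,-0.0005,0.0018,-0.02,0,0,0],[0.05,-0.0005,0.0018,-0.03,0,0,0],[0.05,-0.0005,0.0018,-0.035,0,0,0]])

```text
t: 7.28
eef_pos: [476.8, 243.1, 168.2]
ee_rot: [0.362, -3.119, 0.001]
wrist_force: [-0.5, 0.0, -2.2]
finger_gap: 0.691
gripper_force: 65.2
```

Request:
jog_arm(commands=[[0.05,0,0,-0.012,0,0,0],[0.05,0,0,-0.024,0,0,0],[0.05,0,0,-0.036,0,0,0],[0.05,0,0,-0.045,0,0,0],[0.05,0,0,-0.048,0,0,0]])

```text
t: 7.9
eef_pos: [476.9, 243.2, 120.5]
ee_rot: [0.362, -3.12, 0.001]
wrist_force: [0.2, 0.6, -0.7]
finger_gap: 0.693
gripper_force: 65.2
```

Request:
jog_arm(commands=[[0.05,0,0,-0.002,0,0,0],[0.05,0,0,-0.004,0,0,0],[0.05,0,0,-0.006,0,0,0],[0.05,0,0,-0.007,0,0,0],[0.05,0,0,-0.007,0,0,0]])

```text
t: 8.52
eef_pos: [477.1, 243.3, 114.3]
ee_rot: [-0.362, 3.121, 0.0]
wrist_force: [-0.3, 0.3, -2.3]
finger_gap: 0.692
gripper_force: 65.2
```

Request:
jog_arm(commands=[[0.05,0,0,-0.001,0,0,0],[0.05,0,0,-0.002,0,0,0],[0.05,0,0,-0.003,0,0,0],[0.05,0,0,-0.003,0,0,0],[0.05,0,0,-0.003,0,0,0]])

```text
t: 9.15
eef_pos: [477.2, 243.4, 113.5]
ee_rot: [-0.362, 3.119, 0.001]
wrist_force: [-6.2, -4.0, 28.8]
finger_gap: 0.694
gripper_force: 69.3
```

Contact at 29 N at the expected height, so the packer is home. I'll ease off and release.

Request:
jog_arm(commands=[[0.05,0,0,0.002,0,0,0],[0.08,0,0,0.002,0,0,0],[0.0854,0,0,0.002,0,0,0],[0.0854,0,0,0.002,0,0,0],[0.0854,0,0,0.002,0,0,0]])

```text
t: 9.78
eef_pos: [477.1, 243.3, 113.1]
ee_rot: [0.362, -3.12, 0.0]
wrist_force: [0.1, -0.4, -0.7]
finger_gap: 0.997
gripper_force: 0.0
```

Request:
jog_arm(commands=[[0.0854,0,0,0.03,0,0,0],[0.0854,0,0,0.085,0,0,0],[0.0854,0,0,0.11,0,0,0],[0.0854,0,0,0.11,0,0,0],[0.0854,0,0,0.11,0,0,0]])

```text
t: 10.4
eef_pos: [476.7, 243.0, 222.6]
ee_rot: [0.362, -3.12, 0.001]
wrist_force: [-0.4, 0.4, -1.3]
finger_gap: 1.003
gripper_force: 0.0
```

```bash
python3 - <<'E'
from h import *
c=calibration('wrist'); w=snapshot('wrist'); np.save('w4.npy',w); s=snapshot('side'); np.save('side4.npy',s)
print(observe()['eef_pos'],c['eye'])
a=cv2.resize(w[130:430,160:470],(413,400)); b=cv2.resize(s[140:240,170:290],None,fx=4,fy=4,interpolation=cv2.INTER_CUBIC)
save(np.hstack([a,b[:400,:380]]),'c4')
E
```

```text
[476.55135267 242.9805936  222.09335789] [401.2417508  225.80467007 356.2866321 ]
```

View pics/c4.png

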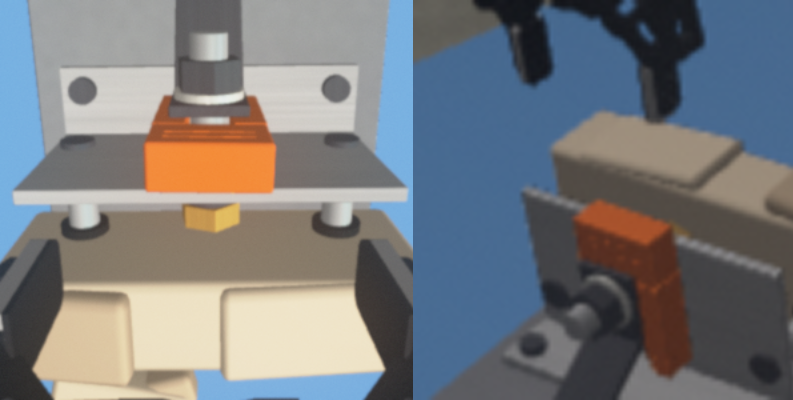

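The packer is hanging square and fully home on the shank, between bracket and stay. The brass head is visible in the gap at crop (212,216). Next: move over the gap.

Request:
jog_arm(commands=[[0.0854,0.0459,0.0118,0,0,0,0],[0.0854,0.0459,0.0118,0,0,0,0],[0.0854,0.0459,0.0118,-0.02,0,0,0],[0.0854,0.0459,0.0118,-0.04,0,0,0],[0.0854,0.0459,0.0118,-0.04,0,0,0]])

```text
t: 11.12
eef_pos: [521.4, 254.4, 181.2]
ee_rot: [0.362, -3.116, 0.003]
wrist_force: [0.6, -0.4, 0.7]
finger_gap: 1.0
gripper_force: 0.0
```

```bash
python3 - <<'E'
from h import *
c=calibration('wrist'); w=snapshot('wrist'); np.save('w5.npy',w); s=snapshot('top')
R0=np.array([[np.cos(.232),-np.sin(.232),0],[np.sin(.232),np.cos(.232),0],[0,0,1]]); M=np.array([498.9,248.1,0])
o=observe(); print(o['eef_pos'],c['eye'],R0.T@(o['eef_pos']-M))
for p in ((0,-100,121),(0,100,121),(18,0,110),(0,0,121)): print(p,proj(c,M+R0@np.array(p)).round(1))
h=cv2.cvtColor(w,cv2.COLOR_RGB2HSV); m=cv2.inRange(h,(18,120,60),(32,255,255))
for k in cv2.findContours(m,0,2)[0]:
    if cv2.contourArea(k)>60: print('brass',cv2.boundingRect(k))
save(w,'w5')
E
```

```text
[522.607642   255.00960685 183.06470827] [446.3754838  237.39669814 315.20278792] [ 24.66116574   1.27352273 183.06470827]
(0, -100, 121) [124.8 226.5]
(0, 100, 121) [502.9 226.5]
(18, 0, 110) [314.  251.8]
(0, 0, 121) [313.7 226.5]
brass (293, 239, 50, 26)
```

View pics/w5.png

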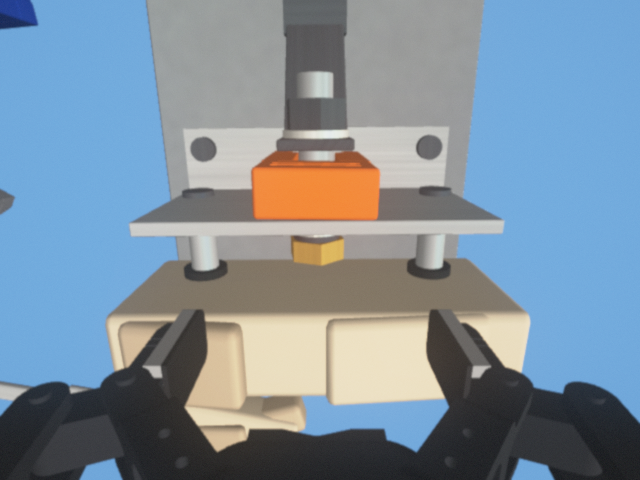

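The jaws are centred on the head (pad mid col 316, shank 316.5, brass 293–343). Descending into the gap.

Request:
jog_arm(commands=[[0.0854,-0.0007,0,-0.012,0,0,0],[0.0854,-0.0007,0,-0.024,0,0,0],[0.0854,-0.0007,0,-0.036,0,0,0],[0.0854,-0.0007,0,-0.048,0,0,0],[0.0854,-0.0007,0,-0.055,0,0,0]])

```text
t: 11.85
eef_pos: [522.0, 255.0, 127.2]
ee_rot: [0.362, -3.12, 0.001]
wrist_force: [-0.6, -0.2, -0.7]
finger_gap: 1.001
gripper_force: 0.0
```

Request:
jog_arm(commands=[[0.0854,0,0,-0.01,0,0,0],[0.0854,0,0,-0.02,0,0,0],[0.0854,0,0,-0.03,0,0,0],[0.0854,0,0,-0.038,0,0,0],[0.0854,0,0,-0.042,0,0,0]])

```text
t: 12.48
eef_pos: [522.1, 255.0, 85.6]
ee_rot: [0.363, -3.12, 0.0]
wrist_force: [0.4, 0.4, -0.1]
finger_gap: 1.0
gripper_force: 0.0
```

Request:
jog_arm(commands=[[0.06,0,0,0,0,0,0],[0.045,0,0,0,0,0,0],[0.036,0,0,0,0,0,0],[0.03,0,0,0,0,0,0],[0.02,0,0,0,0,0,0]], grip_force=30)

```text
t: 13.1
eef_pos: [522.6, 254.6, 86.6]
ee_rot: [-0.362, 3.12, -0.001]
wrist_force: [0.5, -3.6, 3.2]
finger_gap: 0.354
gripper_force: 29.4
```

Request:
jog_arm(commands=[[0.02,0,0,0,0,0,0],[0.02,0,0,0,0,0,0],[0.02,0,0,0,0,0,0],[0.02,0,0,0,0,0,0],[0.02,0,0,0,0,0,0]], grip_force=80)

```text
t: 13.72
eef_pos: [522.5, 254.7, 86.8]
ee_rot: [-0.362, 3.12, -0.001]
wrist_force: [-0.5, -2.9, 7.1]
finger_gap: 0.337
gripper_force: 78.2
```

The opening of about 29 mm fits the 30 mm across flats, since the 60 mm packer also read 1 mm low. A quick numeric check of the packers and bystanders comes before hand-in.

```bash
python3 - <<'E'
from h import *
s=snapshot('side').astype(int); a=np.load('side4.npy').astype(int); t=snapshot('top').astype(int); t0=np.load('top0.npy').astype(int)
om=lambda w:(w[:,:,0]-w[:,:,2]>70)&(w[:,:,1]<120)
for w in (a,s):
    m=om(w); m[:140]=0; m[250:]=0; m[:,:190]=0; m[:,260:]=0; y,x=np.where(m); print(len(x),x.mean(),y.mean(),y.min(),y.max())
for n,(r0,r1,c0,c1) in dict(spanner=(135,165,280,372),brush=(120,170,375,465),blue=(222,250,385,435),frag=(130,185,190,255)).items():
    print(n,np.abs(t-t0)[r0:r1,c0:c1].max(2).mean(), (np.abs(t-t0)[r0:r1,c0:c1].max(2)>40).mean())
o=observe(); print(o['t'],o['finger_gap'],o['gripper_force'],o['wrist_force'],o['qd'].round(3))
E
```

```text
154 222.24675324675326 195.94155844155844 190 212
159 222.25157232704402 196.03773584905662 190 212
spanner 9.73804347826087 0.0
brush 9.695777777777778 0.0
blue 5.8342857142857145 0.0
frag 9.713286713286713 0.0
13.825 0.34144316142682996 78.19572776556015 [ 0.20521675 -2.82622315  7.11290977] [ 0.    -0.001  0.001  0.003  0.001 -0.001  0.   ]
```

```bash
python3 -c "
from plant import *
print(job_done())"
```

```text
the job is handed in; nothing more can be done
None
```

The job was handed in at about 13.8 s: the orange packer hangs fully down on the bolt shank, released, and the gripper is holding the bolt head across two flats at about 78 N, while the blue packer, spanner, brush and fragment show no change in the top camera view.

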